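# Pack four small pressed teas into their presentation boxes

## Robot

A 6-joint arm with a two-finger parallel gripper is mounted at the origin on the work surface. World frame = base frame: x ahead of the robot, y to its left, z up, the work surface at z = 0. Lengths are in mm, angles in rad, forces in N, time in s.
With the tool pointing down it reaches from about 375 to 975 mm from the base axis. Payload 3.8 kg.
Tool frame: the origin (TCP) lies midway between the tips of the shut fingers; the grasp point (between the pads) lies 19 mm behind it; z points along the fingers, y is the line along which they close (so a half turn about z gives the same grasp; the last joint's range is limited). The gripper opens to 88 mm and grips with 3 to 60 N. Pads are 18 mm wide; open, the fingers measure 123 mm over their backs; the gripper's body (75 mm by 187 mm) begins 45 mm behind the grasp point.
Start: joints at [1.155, 0.264, 1.604, -0, 1.274, -0.037], TCP at [249.616, 627.144, 238.706] pointing down, gripper open.
Joint ranges: [-2.63, 2.63], [-0.94, 2.18], [0.31, 2.57], [-1.31, 4.45], [0, 2.66], [-2.55, 2.55]. Speed limits (rad/s): [2.57, 2.57, 3.14, 3.14, 3.14, 3.14].

## Interface

Orientations are given as a 3x3 rotation matrix whose columns are the frame's x, y, z axes.
In Python, from plant import env gives the robot as it stands. Calls block until the motion is done:
- env.move_to(position, orientation): joint-space move of the TCP to a pose.
- env.movel(position, max_speed=150, orientation=None, force_limit=None): straight line of the TCP; orientation=None keeps the orientation; max_speed is the mean speed in mm/s. With force_limit (N) it stops when the force on the tool has changed by that much, and returns True; else False.
- env.move_j(angles): joint-space move.
- env.grip(opening, grasp_force=None): opening from 0.0 (shut) to 1.0 (fully open); grasp_force is the grip in N (None keeps the last); returns when the fingers have stopped.
- env.sleep(seconds).
- env.solve_ik(position, orientation): joint angles nearest the present ones, or None.
- env.state(): the state.
- env.read_camera(name): name is "scene" or "side" or "wrist"; returns the picture (420x560x3 uint8, red, green, blue); there is no depth.
- env.camera_model(name): a dict with "fx", "fy", "cx", "cy" (pixels), "rvec" (rotation vector, rad) and "tvec" (3), from world to camera coordinates, as OpenCV has them. Camera axes: x right, y down, z forward; pixel columns grow to the right and rows downward; lengths in mm; the calibration is good to about 2 mm. The wrist camera is an equidistant fisheye: a pixel r from the principal point sees the ray r / f radians off the axis. A picture is of the moment at which its call begins: read the wrist's pose just before it. camera_model takes no time and is no camera call; for the wrist camera it gives the pose at the moment of the call.
A pose or a line that the arm cannot do raises env.IKError and nothing moves.
- env.finish_job(): hands the job in; it is judged then, once.
The state is a dict: "t": time; "joint_pos": joint angles; "qvel": joint speeds; "joint_torque": joint torques, N m; "eef_pos": TCP position; "eef_rot": TCP orientation; "wrist_force": force on the tool from outside, world axes, zero at the start; "ft_torque": the same for the moment, N m; "opening": opening from 0.0 (shut) to 1.0 (fully open); "finger_force": force on a finger pad.
Only numpy, scipy, OpenCV 4.12 (cv2) and the standard library are available. Lean on these libraries where they do the work, as an engineer would, in place of code of your own. Each camera call takes 0.05 s, during which the arm holds its last target. There are 200 camera calls.

## Task

Pack the tea sampler: lay each of the four small pressed teas flat in the box base whose recess matches it - the round cake in the large round recess, the domed nest in the small round one (dome up), the square in the square one and the brick in the oblong one, each sitting down in its recess and square with it. The brick still lies half under the low drying rack, so slide it out clear of the rack before you lift it. Set the teas down rather than dropping them, and leave the porcelain cup where it stands.

Things in the scene. Friction and masses are not known exactly. Their poses are not given: they have to be found in the camera images.
- cake_mid (a point): Round cake: a small dark-brown disc of pressed tea, diameter 60 mm, 20 mm thick, 55 g, lying loose on the bench, side wall upright from 3 to 16 mm up. Point: its centre, half-way up; z is up.
- nest_mid (a point): Nest: a small dark-brown dome of pressed tea on a flat round foot, diameter 46 mm, 34 mm high, 40 g, loose on the bench; its side is upright from 2 to 16 mm above the bench and rounds over above that. Point: its centre, half-way up; z is up.
- square_mid (a point): Square: a dark-brown square slab of pressed tea, 46 x 46 mm, 20 mm thick, 45 g, loose on the bench. Point: its centre, half-way up; z is up. x and y run along its sides.
- brick_mid (a point): Brick: a dark-brown oblong slab of pressed tea, 70 x 36 mm, 20 mm thick, 50 g, loose on the bench. At the start it lies with about half its length under the drying rack: its near end, about 36 to 44 mm of it, sticks out towards the robot. Point: its centre, half-way up; z is up. x runs along its length, away from the robot at the start (up to about 15 degrees aslant), y across its width.
- base_cake_floor (a point): Shallow presentation-box base of brown card, 100 x 100 mm outside and 10 mm high, fixed on the thin grey packing pad; its top has one recess, large round (diameter 76 mm), 6 mm deep, with a white floor. This point is the centre of the recess floor, 6 mm below the base's top face, so that a tea in it stands 14 mm or more above that face. The base takes the round cake tea.
- base_nest_floor (a point): Shallow presentation-box base of brown card, 100 x 100 mm outside and 10 mm high, fixed on the thin grey packing pad; its top has one recess, small round (diameter 60 mm), 6 mm deep, with a white floor. This point is the centre of the recess floor, 6 mm below the base's top face, so that a tea in it stands 14 mm or more above that face. The base takes the nest tea.
- base_square_floor (a point): Shallow presentation-box base of brown card, 100 x 100 mm outside and 10 mm high, fixed on the thin grey packing pad; its top has one recess, square (62 x 62 mm), 6 mm deep, with a white floor. This point is the centre of the recess floor, 6 mm below the base's top face, so that a tea in it stands 14 mm or more above that face; x and y run along the recess sides. The base takes the square tea.
- base_brick_floor (a point): Shallow presentation-box base of brown card, 100 x 100 mm outside and 10 mm high, fixed on the thin grey packing pad; its top has one recess, oblong (86 x 52 mm), 6 mm deep, with a white floor. This point is the centre of the recess floor, 6 mm below the base's top face, so that a tea in it stands 14 mm or more above that face; x runs along the recess's length. The base takes the brick tea.
- rack_lip (a point): Front edge of the low drying rack, a fixed platform of bamboo slats 340 mm wide (y) and 260 mm deep on four short legs. This point is the middle of the front edge, on its underside, 32 mm above the bench; the slats are 12 mm thick (top at 44 mm). Rack x points away from the robot, in under the rack, and -x is the way out. Stacks of large tea cakes up to 120 mm high stand on it, not nearer than 95 mm to the front edge.
- cup: White porcelain tasting cup, diameter 64 mm, 45 mm high, standing loose on the bench in front of the rack among the teas, to be left alone. Origin: centre of its underside.
Not all that is in view belongs to the job. What is shaped like the part that bears base_square_floor but green is not meant. Leave any red look-alike of the part that bears base_nest_floor alone.

How it is judged (in metres and radians):
At the end, for the whole second after the job is handed in: Each tea lies flat, its own side up, on the floor of its own recess and at rest: centre within 12 mm of the recess centre, height within 3 mm, tilt under 0.1 rad; the square (any quarter turn) and the brick (either way round) are turned within 15 degrees of the recess (horizontal distance between cake_mid and base_cake_floor below 0.012 m and z of cake_mid in the frame of base_cake_floor between 0.007 and 0.013 m and angle between each of cake_mid, nest_mid, square_mid, brick_mid's own z axis and vertical below 0.1 rad and linear speed of each of cake, nest, square, brick below 0.02 m/s and horizontal distance between nest_mid and base_nest_floor below 0.012 m and z of nest_mid in the frame of base_nest_floor between 0.014 and 0.02 m and horizontal distance between square_mid and base_square_floor below 0.012 m and z of square_mid in the frame of base_square_floor between 0.007 and 0.013 m and horizontal distance between brick_mid and base_brick_floor below 0.012 m and z of brick_mid in the frame of base_brick_floor between 0.007 and 0.013 m and (angle between the x axis of square_mid and the x axis of base_square_floor, either way round below 0.26 rad or angle between the x axis of square_mid and the y axis of base_square_floor, either way round below 0.26 rad) and angle between the x axis of brick_mid and the x axis of base_brick_floor, either way round below 0.26 rad); the robot touches nothing.
It fails at once if the brick is lifted or levered up (its centre more than 12 mm above where it lay) while part of it is still under the rack (height (world z) of brick_mid between 0.022 and 0.055 m and x of brick_mid in the frame of rack_lip between -0.02 and 0.27 m and y of brick_mid in the frame of rack_lip between -0.18 and 0.18 m).
It fails at once if a tea is dropped or thrown: it moves faster than 0.7 m/s with no finger touching it (a fall of about 25 mm) ((linear speed of cake above 0.7 m/s and contact force between cake and the fingers below 0.01 N) or (linear speed of nest above 0.7 m/s and contact force between nest and the fingers below 0.01 N) or (linear speed of square above 0.7 m/s and contact force between square and the fingers below 0.01 N) or (linear speed of brick above 0.7 m/s and contact force between brick and the fingers below 0.01 N)).
It fails at once if the porcelain cup is moved more than 15 mm or tipped (distance of cup from where it was at the start of the episode above 0.015 m or angle between cup's own z axis and vertical above 0.25 rad).
It also fails if it takes over 109 s, if anything falls off the work surface, if the arm or the gripper's body presses on something with over 40 N, if the wrist force passes 120 N, or if a joint passes its speed limit or range.

## Working session

There is one attempt and no reset: what is moved stays moved. The work goes in short steps, each a Python script; the robot and the scene stay as the last script left them, time stands still between calls to the robot, and variables do not carry over. Pictures are saved under pics/ and viewed, at most 14 in all, crops included, and the job is handed in when it is done.

```bash
ls; mkdir -p pics
python3 - <<'E'
from plant import env
import cv2
for n in ("scene","side"):
    im=env.read_camera(n); cv2.imwrite(f"pics/{n}0.png",im[:,:,::-1])
    m=env.camera_model(n); print(n,m)
print(env.state()["t"])
E
```

```text
pics
scene {'fx': 474.5095766103767, 'fy': 474.5095766103767, 'cx': 279.4681361061405, 'cy': 210.12849667253397, 'rvec': array([ 1.88597521,  1.66800252, -0.62556689]), 'tvec': array([  10.8837143 , -345.46348374, 1766.38106523])}
side {'fx': 424.25839434945016, 'fy': 424.25839434945016, 'cx': 268.48335993390924, 'cy': 209.5289215027251, 'rvec': array([ 2.41145553, -0.54225034,  0.1967546 ]), 'tvec': array([-465.65829044,  141.49453373,  963.51735142])}
0.1
```

View pics/scene0.png

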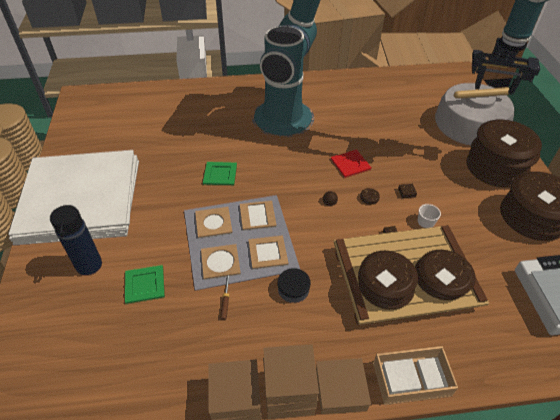

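View pics/side0.png

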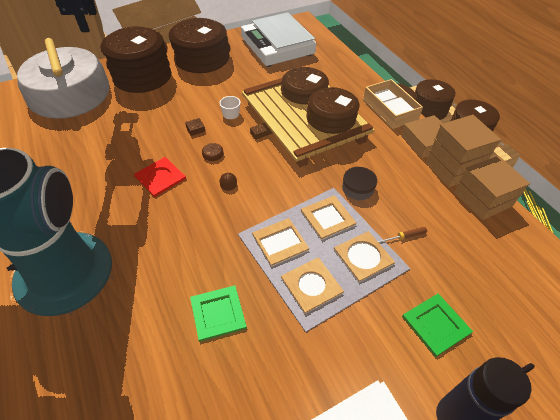

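Scene and side views agree. In side, the nest is at (229,181), cake (212,152), square (195,127), brick (259,131) and cup (230,107). The bases are nest (312,285), brick (281,242), cake (364,255) and square (327,216). The green and red look-alikes are decoys.

```bash
cat > h.py <<'E'
import numpy as np, cv2
from plant import env
DOWN=lambda a: np.array([[np.cos(a),np.sin(a),0],[np.sin(a),-np.cos(a),0],[0,0,-1.]])  # tool x at angle a
def cam(n):
    m=env.camera_model(n); return m, cv2.Rodrigues(np.array(m["rvec"]))[0], np.array(m["tvec"]).ravel()
def to_plane(px,z,c,fish=False):
    m,R,t=c; px=np.atleast_2d(np.array(px,float))
    d=(px-[m["cx"],m["cy"]])/[m["fx"],m["fy"]]
    if fish:
        r=np.linalg.norm(d,axis=1,keepdims=True)+1e-12
        v=np.hstack([d/r*np.sin(r),np.cos(r)])
    else: v=np.hstack([d,np.ones((len(d),1))])
    C=-R.T@t; w=v@R
    return C+w*((z-C[2])/w[:,2:3])
def wrist(name=None):
    c=cam("wrist"); im=env.read_camera("wrist")
    if name: cv2.imwrite(f"pics/{name}.png",im[:,:,::-1]); np.savez(f"pics/{name}.npz",im=im,rvec=c[0]["rvec"],tvec=c[0]["tvec"],K=[c[0][k] for k in("fx","fy","cx","cy")])
    return im,c
def load(name):
    d=np.load(f"pics/{name}.npz"); m=dict(zip(("fx","fy","cx","cy"),d["K"])); return d["im"],(m,cv2.Rodrigues(d["rvec"])[0],d["tvec"].ravel())
E
python3 - <<'E'
from h import *
np.set_printoptions(precision=1,suppress=True)
S={"nest":(229,181,17),"cake":(212,152,10),"square":(195,127,10),"brick":(259,131,10),"cup":(230,107,22),"bn":(312,285,5),"bb":(281,242,5),"bc":(364,255,5),"bs":(327,216,5)}
C={"nest":(330,198,17),"cake":(370,196,10),"square":(407,190,10),"brick":(389,230,10),"cup":(429,215,22),"bn":(213,221,5),"bb":(257,216,5),"bc":(221,261,5),"bs":(267,252,5)}
a,b=cam("side"),cam("scene")
for k in S: print(k,to_plane(S[k][:2],S[k][2],a)[0],to_plane(C[k][:2],C[k][2],b)[0])
m,R,t=cam("wrist"); s=env.state(); print(-R.T@t-s["eef_pos"],R[2],s["eef_rot"],m["fx"])
E
```

```text
nest [440.7  85.1  17. ] [441.4  90.8  17. ]
cake [441.2 215.2  10. ] [441.3 219.1  10. ]
square [433.5 337.9  10. ] [429.4 342.7  10. ]
brick [598.7 240.3  10. ] [582.4 240.   10. ]
cup [558.7 367.1  22. ] [549.4 370.6  22. ]
bn [ 492.4 -273.1    5. ] [ 482.3 -272.7    5. ]
bb [ 481.8 -140.6    5. ] [ 478.1 -140.1    5. ]
bc [ 640.4 -256.     5. ] [ 631.8 -255.5    5. ]
bs [ 621.  -119.2    5. ] [ 616.1 -124.8    5. ]
[-65.8  26.9 146.5] [ 0.3 -0.1 -1. ] [[-0.9  0.4 -0. ]
 [ 0.4  0.9 -0. ]
 [ 0.  -0.  -1. ]] 325.19226210127806
```

Run:
```python
from h import *
env.move_to([510,150,230],DOWN(2.0)); wrist("teas")
env.move_to([540,-170,230],DOWN(1.2)); wrist("pad")
print(env.state()["t"])
```

```text
3.3833
```

View pics/teas.png

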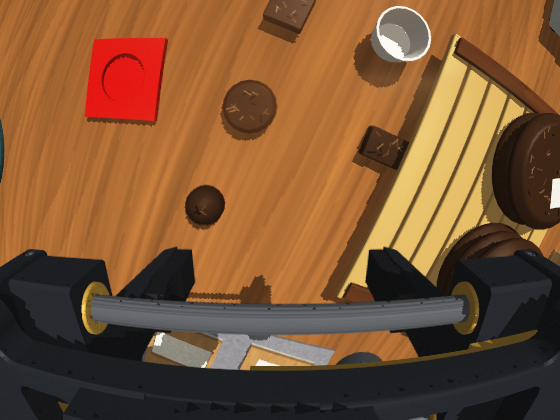

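View pics/pad.png

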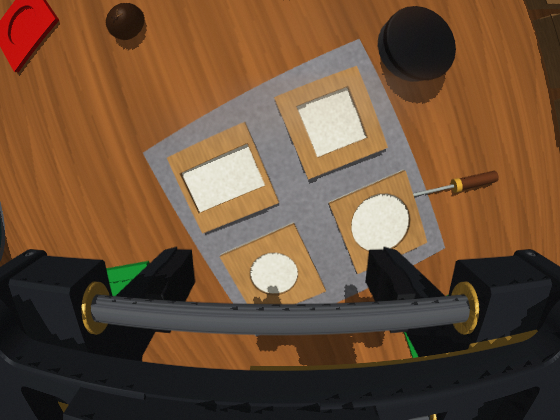

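Wrist views: teas shows the nest at (205,206), cake (249,106), brick (384,147), cup (401,34), the rack front edge from (345,298) to (455,38), and the square cut off at (289,12). Pad shows the oblong recess at (223,179), square (332,122), large round (380,222) and small round (274,273).

```bash
cat >> h.py <<'E'
def blobs(mask,z,c,amin=150):
    out=[]
    for k in cv2.findContours(mask.astype(np.uint8),cv2.RETR_EXTERNAL,cv2.CHAIN_APPROX_NONE)[0]:
        if cv2.contourArea(k)<amin: continue
        k=cv2.convexHull(k)[:,0]
        P=to_plane(k,z,c,True)[:,:2].astype(np.float32)
        r=cv2.minAreaRect(P); out.append((k.mean(0).round(),np.round(r[0],1),np.round(r[1],1),round(r[2],1),P))
    return out
def tea_mask(im): return cv2.morphologyEx((im.max(2)<75).astype(np.uint8),cv2.MORPH_OPEN,np.ones((3,3),np.uint8))
E
python3 - <<'E'
from h import *
im,c=load("pad")
for b in blobs((im.min(2)>170)&(np.arange(420)<297)[:,None],6,c): print(b[:4])
im,c=load("teas")
for p in ((206,205),(106,249),(147,384),(20,285),(60,360),(120,245),(225,195),(135,235),(160,370),(165,400)): print(p,im[p[0],p[1]])
for b in blobs(tea_mask(im)&(np.arange(420)<245)[:,None],10,c): print(b[:4])
print("lip",to_plane([(345,298),(455,38)],44,c,True))
E
cd pics; python3 -c "
import cv2
im=cv2.imread('teas.png')[90:250,180:440];cv2.imwrite('crop.png',cv2.resize(im,None,fx=3,fy=3,interpolation=2))"
```

```text
(array([277., 270.]), array([ 490.9, -272.4]), array([54.1, 58.5]), 69.0)
(array([379., 225.]), array([ 637.7, -257.4]), array([70.6, 72.6]), 72.7)
(array([216., 182.]), array([ 478.5, -139.6]), array([85.4, 50. ]), 1.3)
(array([329., 117.]), array([ 620.1, -123.5]), array([61. , 60.3]), 1.5)
(206, 205) [101  65  36]
(106, 249) [94 58 35]
(147, 384) [73 47 30]
(20, 285) [107  72  49]
(60, 360) [91 56 30]
(120, 245) [92 57 32]
(225, 195) [93 58 31]
(135, 235) [102  62  33]
(160, 370) [82 50 25]
(165, 400) [90 70 38]
(array([494., 231.]), array([823.4, 222.6]), array([156.1,  31.9]), 22.1)
(array([206., 204.]), array([439.2,  90.9]), array([47.5, 46.8]), 24.0)
(array([384., 148.]), array([600.8, 241.9]), array([54.8, 37.3]), 4.6)
(array([520., 173.]), array([825.5, 318.7]), array([148.4, 181.5]), 36.3)
lip [[635.31900368  64.70227372  44.        ]
 [613.37132853 394.8002888   44.        ]]
```

View pics/crop.png

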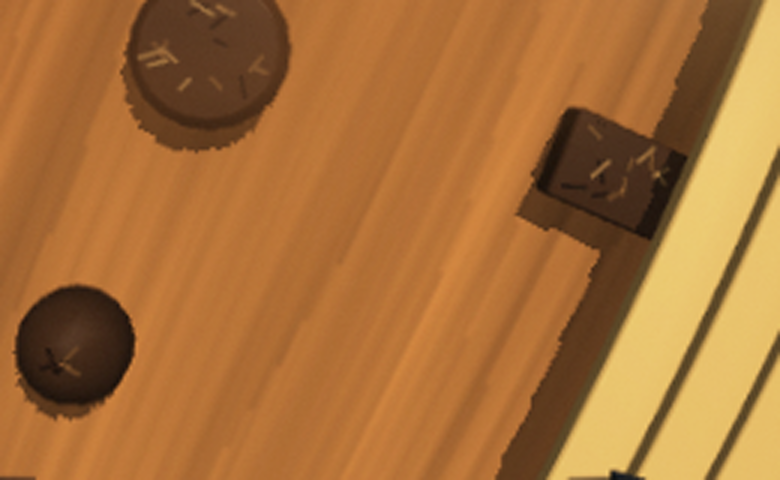

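The crop shows the cake silhouette centred at about (250,107). The brick's near top edge runs (374,127)–(364,153) and its sides reach the rack at (409,142) and (397,169). I'll take one closer look at the square and cake.

Run:
```python
from h import *
im,c=load("teas")
P=to_plane([(374.3,126.7),(364,153.3),(409,141.7),(397.3,169.3)],20,c,True)[:,:2]
print(P.round(1),np.linalg.norm(P[0]-P[1]),np.degrees(np.arctan2(*(P[2]-P[0])[::-1])),np.degrees(np.arctan2(*(P[3]-P[1])[::-1])))
print("cake",to_plane([(250.2,107)],10,c,True))
a=2.2; env.move_to([440-71*np.cos(a),290-71*np.sin(a),160],DOWN(a)); im,c=wrist("sq")
cv2.imwrite("pics/sqc.png",cv2.resize(im[:280,110:490,::-1],None,fx=2,fy=2,interpolation=2))
```

```text
[[577.1 257. ]
 [579.8 224.7]
 [622.5 261.5]
 [624.5 226.4]] 32.41719311008812 5.628649544107779 2.1676831715112024
cake [[443.167445   217.26161805  10.        ]]
```

View pics/sqc.png

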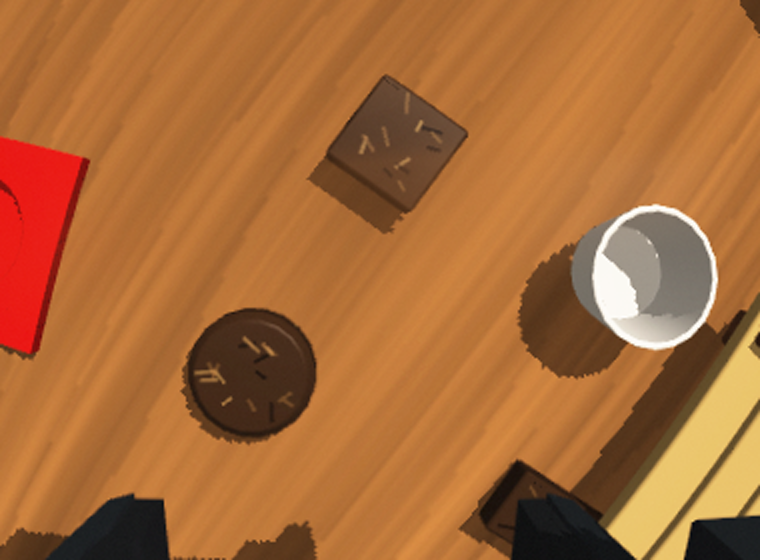

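In the closer view the square's top corners are at crop pixels (387,75), (467,132), (411,205) and (333,147). The cake silhouette is centred at (252,372) and the cup rim at (655,277).

Run:
```python
from h import *
im,c=load("sq")
f=lambda p,z: to_plane(np.array(p)/2+[110,0],z,c,True)[:,:2]
P=f([(387,75),(467,132),(411,205),(333,147)],20).astype(np.float32)
print(P.round(1),cv2.minAreaRect(P)); print("cake",f([(252,372)],10), "cup",f([(655,277)],45))
k=f([(252-64,372),(252+64,372),(252,308),(252,436)],10); print(np.linalg.norm(k[0]-k[1]),np.linalg.norm(k[2]-k[3]))
for n,a in (("pick",(443,217)),("place",(637,-256)),):
  for ang in np.arange(0,3.2,.39): 
    q=env.solve_ik([*a,30],DOWN(ang)); print(n,round(ang,2),None if q is None else np.round(q[[0,5]] if isinstance(q,np.ndarray) else [q[0],q[5]],2))
```

```text
[[412.5 363.6]
 [455.6 364.1]
 [455.5 322.1]
 [413.1 322.7]] ((434.292724609375, 342.81976318359375), (43.157188415527344, 42.00513458251953), 0.6497584581375122)
cake [[442.33524863 217.7234346 ]] cup [[556.1018272  363.16692232]]
60.759292129571776 61.34752237383407
pick 0.0 [0.4  1.98]
pick 0.39 [0.4  1.59]
pick 0.78 [0.4 1.2]
pick 1.17 [0.4  0.81]
pick 1.56 [0.4  0.42]
pick 1.95 [0.4  0.03]
pick 2.34 [ 0.4  -0.36]
pick 2.73 [ 0.4  -0.75]
pick 3.12 [ 0.4  -1.14]
place 0.0 [-0.42  1.15]
place 0.39 [-0.42  0.76]
place 0.78 [-0.42  0.37]
place 1.17 [-0.42 -0.02]
place 1.56 [-0.42 -0.41]
place 1.95 [-0.42 -0.8 ]
place 2.34 [-0.42 -1.19]
place 2.73 [-0.42 -1.58]
place 3.12 [-0.42 -1.97]
```

```bash
cat >> h.py <<'E'
def pick(x,y,a,width,z=8.5,F=15,up=110):
    o=min(1,(width+26)/88)
    env.move_to([x,y,up],DOWN(a)); env.grip(o)
    env.movel([x,y,z+25],200); env.movel([x,y,z],60); env.grip(0,F)
    s=env.state(); print("grip mm",round(s["opening"]*88,1),"F",np.round(s["finger_force"],1))
    env.movel([x,y,up],150); print("held",round(env.state()["opening"]*88,1))
def place(x,y,a,width,up=110):
    env.move_to([x,y,up],DOWN(a)); env.movel([x,y,28],150)
    hit=env.movel([x,y,11.5],20,force_limit=3); s=env.state(); print("down",hit,np.round(s["eef_pos"],1))
    env.grip(min(1,(width+14)/88)); env.movel([x,y,up],150); print("t",round(env.state()["t"],1),round(env.state()["opening"]*88,1))
E
python3 - <<'E'
from h import *
pick(442.6,217.5,0,60); place(637,-256.3,0,60)
E
```

```text
grip mm 58.9 F 15.0
held 58.6
down True [ 637.1 -256.4   16.7]
t 13.9 74.2
```

Run:
```python
from h import *
pick(439.2,90.9,np.pi/2,46); place(491.3,-271.3,np.pi/2,46)
pick(434.3,342.8,np.pi/2+.01,46); place(620.1,-123.2,np.pi/2+.025,46)
env.move_to([540,-170,230],DOWN(1.2)); im,c=wrist("pad2")
```

```text
grip mm 45.3 F 15.0
held 45.1
down True [ 491.3 -271.4   16.6]
t 21.9 60.3
grip mm 46.1 F 15.0
held 45.8
down True [ 620.1 -123.3   16.5]
t 31.3 60.2
```

View pics/pad2.png

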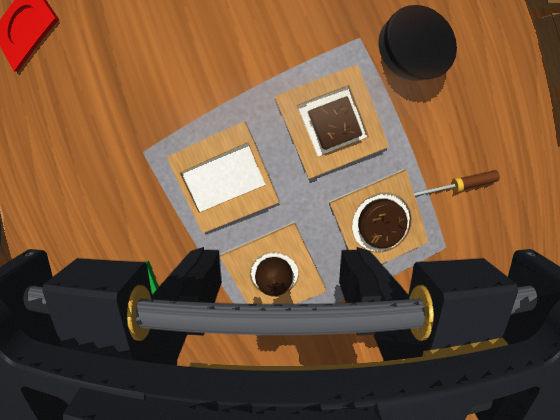

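The cake, nest and square all sit inside their recesses with white showing around each: (382,222), (273,275) and (335,122). All three touched down at the same height. Next, the brick.

Run:
```python
from h import *
a=0.07; x,y=595,241.3; u=np.array([np.cos(a),np.sin(a)])
env.move_to([x,y,110],DOWN(a)); env.grip(62/88)
env.movel([x,y,30],150); print(env.movel([x,y,5],50,force_limit=8)); env.grip(0,12); print(env.state()["opening"]*88)
p=np.array([x,y])-90*u; env.movel([*p,5],60); print(env.state()["opening"]*88,env.state()["wrist_force"])
env.grip(62/88); env.movel([*p,110],150)
# look: camera behind (tool x away from fingers) centred near brick
c0=p+17*u; b=2.0; env.move_to([c0[0]-71*np.cos(b)+0,c0[1]-71*np.sin(b),170],DOWN(b)); im,c=wrist("br")
print(c0,env.state()["t"]); cv2.imwrite("pics/brc.png",cv2.resize(im[100:300,150:420,::-1],None,fx=2.9,fy=2.9,interpolation=2))
```

```text
False
35.95844603947548
35.82797196112604 [0.43496005 0.77344209 5.37991909]
[522.17877698 236.19417214] 40.5667
```

View pics/brc.png

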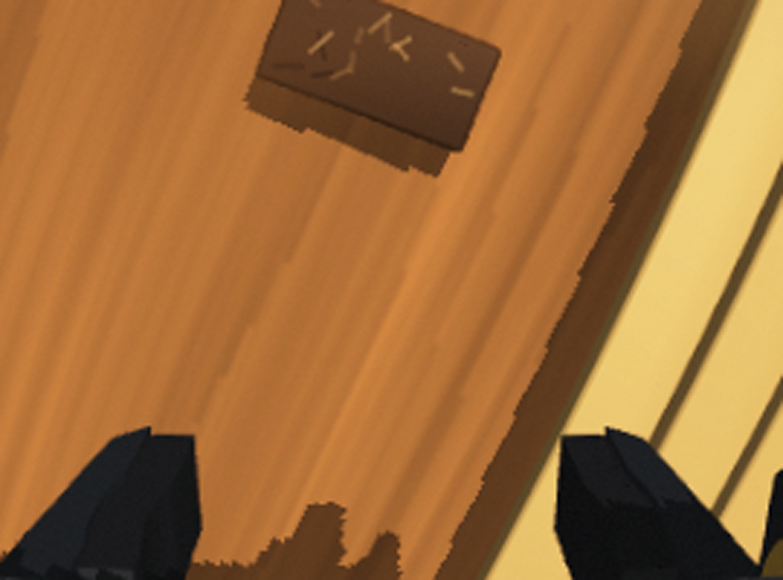

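The brick is clear of the rack. Its top face has lower-edge corners at crop (258,73) and (463,145), and its upper right corner is at (500,49).

Run:
```python
from h import *
im,c=load("br")
A,B,C=to_plane(np.array([(258,73),(463,145),(500,49)])/2.9+[150,100],20,c,True)[:,:2]
print(A,B,C,np.linalg.norm(A-B),np.linalg.norm(B-C)); m=(A+C)/2; d=B-A; a=np.arctan2(d[1],d[0]); print("centre",m,"yaw",a)
if 60<np.linalg.norm(d)<76 and 30<np.linalg.norm(B-C)<40 and np.hypot(*(m-[522,236]))<10:
    pick(*m,a,36); place(478.7,-139.4,0.023,36)
    env.move_to([540,-170,230],DOWN(1.2)); im,c=wrist("pad3"); print(env.state()["t"])
    w=(im.min(2)>170)&(np.arange(420)<297)[:,None]
    for b in blobs(cv2.morphologyEx(w.astype(np.uint8),cv2.MORPH_CLOSE,np.ones((3,3))),8,c): print(b[:4])
```

```text
[488.98444217 218.47417343] [556.8033506  224.29960571] [554.36012828 256.74018152] 68.06864183701204 32.53244986393406
centre [521.67228522 237.60717748] yaw 0.0856865482586744
grip mm 35.5 F 15.0
held 35.9
down True [ 478.8 -139.5   16.4]
t 48.9 49.8
50.0417
(array([276., 268.]), array([ 492.7, -265.8]), array([44.3, 58.3]), 74.1)
(array([379., 215.]), array([ 635.4, -253. ]), array([74.8, 62.4]), 13.8)
(array([234., 171.]), array([ 478.9, -139. ]), array([48. , 86.7]), 89.4)
(array([330., 118.]), array([ 619.7, -123.5]), array([61.5, 60.3]), 1.7)
```

```bash
cd pics; python3 -c "
import cv2
im=cv2.imread('pad3.png')[50:310,150:450];cv2.imwrite('p3.png',cv2.resize(im,None,fx=2.3,fy=2.3,interpolation=2))"
```

```text
(no output)
```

View pics/p3.png

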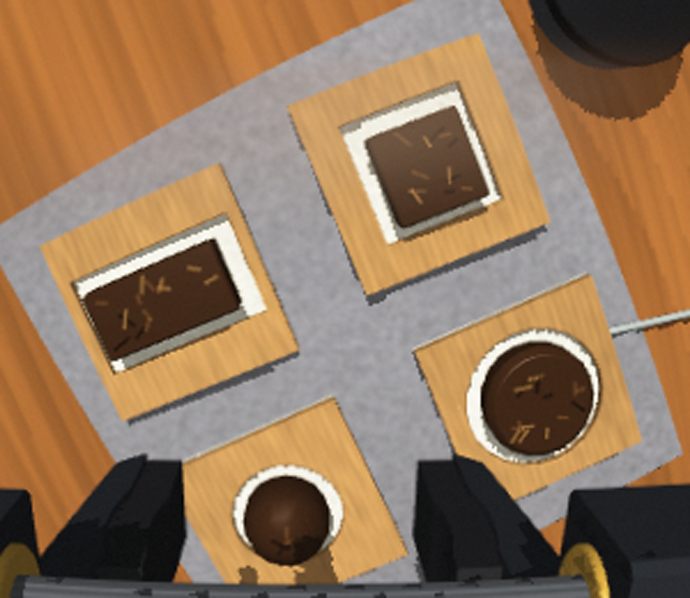

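All four teas sit flat in their recesses with white floor showing around them, and any offset matches parallax. The gripper is clear, so I'm handing in.

```bash
python3 -c "
from plant import env
print(env.finish_job(),env.state()['t'])"
```

```text
the job is handed in; nothing more can be done
the job is handed in; nothing more can be done
```

All four teas were set down in their matching recesses, the brick was slid clear of the rack before lifting, the arm went nowhere near the cup, and the job was handed in at about 50 s; no verdict was returned.

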